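# Open the push-latch door of the small centrifuge

### The job

Open the small centrifuge, the bench instrument with the round window in its door: press the pad at the front of its door inward until the spring catch lets go, then get out of the way so that the door swings fully open by itself. Leave the door of the other instrument, the block heater with the rectangular window, shut, and leave the tube cooler where it stands.

Things in the scene. Friction and masses are not known exactly. Their poses are not given: they have to be found in the camera images.
- spinner_pad (a point): Top centre of the press pad, a black rubber disc 24 mm across, on the centre line of the centrifuge's door, 128 mm from its hinge, 21 mm from its front edge, 86 mm above the bench; rim 25 mm ahead. x: up the door to the rear; z: out of the door, 12 deg off vertical. Pushing straight down takes about 7 N; the catch lets go 4 mm down and stays released; solid stop 11 mm down. Aim for 7 mm.
- spinner_door (a joint): Angle of the centrifuge's door, rad: 0 shut, negative pressed in, 1.6 fully open. Grey, 148 x 130 mm, round dark window 68 mm across, flush in the top of a fixed white box (190 deep, 160 wide) that faces the robot within 17 deg. Hinge at the rear; once released a spring swings it up and back in 2 s, with 1 to 2 N; its edge sweeps a 150 mm arc: rise 150 mm above the pad to clear it.
- heater_door (a joint): Angle of the block heater's door, rad: 0 shut, and so it must stay; 1.6 open. The heater stands beside the centrifuge, on either side of it, and has the same box, door, black pad and catch, but a rectangular dark window, 56 by 94 mm.
- cooler: Loose white tube cooler with a pink block of small tubes, 135 by 90 mm, 67 mm high, 0.5 kg, beside the instruments on the robot's left (+y); origin at the centre of its underside. It must stay where it stands.

How it is judged:
At the end, for the whole second after the job is handed in: The centrifuge's door stands open by more than 1.3 rad (75 degrees) and the block heater's door is shut (below 0.1 rad) (value of joint spinner_door above 1.3 rad and value of joint heater_door below 0.1 rad); the robot touches nothing.
It fails at once if the block heater's door came open (more than 0.1 rad) (value of joint heater_door above 0.1 rad).
It fails at once if the tube cooler was shifted by more than 30 mm (distance of cooler from where it was at the start of the episode above 0.03 m).
It also fails if it takes over 29 s, if anything falls off the work surface, if the arm or the gripper's body presses on something with over 40 N, if the wrist force passes 120 N, or if a joint passes its speed limit or range.

### The arm

A 7-joint arm with a two-finger parallel gripper is mounted at the origin on the work surface. World frame = base frame: x ahead of the robot, y to its left, z up, the work surface at z = 0. Lengths are in m, angles in rad, forces in N, time in s.
With the tool pointing down it reaches from about 0.4 to 0.85 m from the base axis. Payload 6.9 kg.
Tool frame: the origin (TCP) lies on the centre line of the jaws, within the pads' length; the fingertips stand 11 mm ahead of it and the grasp point (between the pads) lies 8 mm behind it (tcp_to_tips is the distance from the TCP to the fingertips, in m); z points along the fingers, y is the direction in which the jaws open and shut (so a half turn about z gives the same grasp; the last joint's range is limited). The gripper opens to 85 mm and grips with 20 to 120 N. Pads are 22 mm wide; open, the fingers measure 114 mm over their backs; the gripper's body (76 mm by 85 mm) begins 54 mm behind the grasp point. The pads swing forward as they close: fully open they stand 13 mm farther back than shut.
Start: joints at [1.393, 0.507, -0.238, 1.5, 0.126, 1.149, -0.155], TCP at [0.175, -0.6, 0.242] pointing down, gripper open.
Joint ranges: [-3.08, 3.08], [-0.24, 2.05], [-1.43, 1.35], [0, 2.5], [-1.52, 4.66], [0.17, 1.96], [-2.89, 2.89]. Speed limits (rad/s): [2.39, 2.39, 3.14, 3.14, 3.14, 3.14, 3.14].

### API

Orientations are given as a 3x3 rotation matrix whose columns are the frame's x, y, z axes.
In Python, from rig import * gives the robot as it stands.
- The arm moves only by the tool move_arm, never from a script. Its argument "commands" is a list of rows, each a list of 6 numbers: the shift along the world's x, y, z scaled (see below), then the turn, a rotation vector about the world's x, y, z scaled (see below). In form: [[x, y, z, ax, ay, az], ...]. A call has 1 to 8 rows; each row shifts and turns the pose as measured when the row begins; what a row does not reach is not made up. The controller multiplies each number of a shift by 0.025 m and each number of a turn by 180 degrees. A row lasts 1/8 s, in which the tool goes at most 62.5 mm and 10.7 degrees, less where a joint would pass 70% of its speed; a pose out of reach is approached as far as the arm can. A call with a number of a shift or a turn outside -1 to 1 is refused whole. A call with a gripper value outside its range is refused whole. "hand" is the finger opening in mm, from 0 to 85.4, set as the call begins (left out, the last holds). The fingers move at their own pace and stop on an object; "force" is the grip in N (left out, the last holds). Time passes only in rows, so rows that do not move let the fingers close. It gives the time, the measured TCP pose, the force and the opening at its end, in the units of the state.
- get_obs(): the state, without advancing time (a new reading comes with each control period).
- grab_frame(name): name is "scene" or "top" or "wrist"; returns a dict with "pixels" (420x560x3 uint8, blue, green, red), "range_z" (420x560 float32, m along the optical axis (not along the pixel's ray), 0 where there is no reading), "fx", "fy", "cx", "cy" (pixels), "R" (3x3) and "t" (3): a world point X has camera coordinates R X + t. Camera axes: x right, y down, z forward; pixel columns grow to the right and rows downward; lengths in m; the calibration is good to about 2 mm. A picture is of the moment at which its call begins.
- hand_in(): hands the job in, once; it reports no verdict.
The state is a dict: "clock": time; "qpos": joint angles; "qd": joint speeds; "joint_torque": joint torques, N m; "tcp_pos": TCP position; "tcp_rot": TCP orientation; "contact_force": force on the tool from outside, world axes, zero at the start; "moment": the same for the moment, N m; "opening": finger opening in m.
Only numpy, scipy, OpenCV 4.12 (cv2) and the standard library are available. Lean on these libraries where they do the work, as an engineer would, in place of code of your own. Each camera call takes 0.05 s, during which the arm holds its last target.

## Working session

There is one attempt and no reset: what is moved stays moved. The work goes in short steps, Python scripts to look and compute and a tool call to move; the robot and the scene stay as the last step left them, time stands still between calls to the robot, and variables do not carry over. Pictures are saved under pics/ and viewed, and the job is handed in when it is done.

Besides the shell and the picture viewer there is one more tool, called in YAML: its name, and indented under it one key for each argument. move_arm: Moves the arm, as the interface text tells. Shifts and turns lie within -1 to 1; 1 stands for 0.025 m of shift or 180 degrees of turn. Its arguments: {"type":"object","properties":{"commands":{"type":"array","items":{"type":"array","items":{"type":"number"}}},"hand":{"type":"number"},"force":{"type":"number"}},"required":["commands"]}

```bash
mkdir -p pics; python3 - <<'E'
from rig import *
import cv2,numpy as np,pickle
o=get_obs();print(o['clock'],o['tcp_pos'],o['tcp_rot'],o['opening'])
for n in ['scene','top']:
    f=grab_frame(n);cv2.imwrite(f'pics/{n}0.png',f['pixels']);pickle.dump(f,open(f'{n}0.pkl','wb'))
E
```

```text
0.0 [ 0.17478853 -0.59956751  0.24145349] [[ 9.60002964e-01  2.79989364e-01 -5.14900389e-04]
 [ 2.79989836e-01 -9.60001508e-01  1.67224287e-03]
 [-2.60949328e-05 -1.74952499e-03 -9.99998469e-01]] 0.08531372261934052
```

View pics/top0.png

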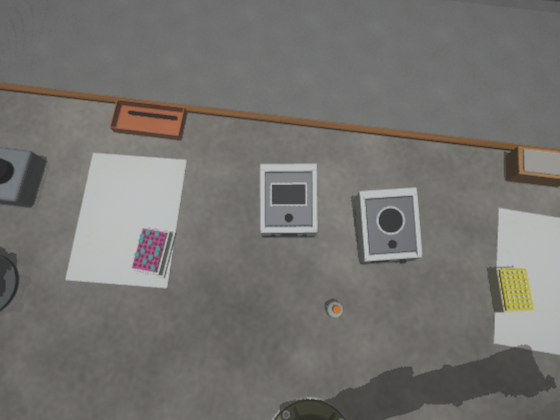

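View pics/scene0.png

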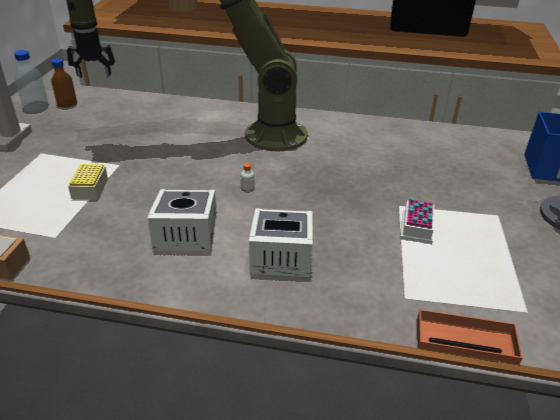

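The top view shows the centrifuge (round window) at about (390,222) with its pad at about (393,244). The heater is to its left at (289,195), a vial stands at (335,310) and the cooler is at (152,252). Next I'll measure the pad.

```bash
python3 - <<'E'
import cv2,numpy as np,pickle
f=pickle.load(open('top0.pkl','rb'))
R,t=np.array(f['R']),np.array(f['t']).ravel()
def w(u,v,z=None):
    z=f['range_z'][int(round(v)),int(round(u))] if z is None else z
    return R.T@(np.array([(u-f['cx'])/f['fx']*z,(v-f['cy'])/f['fy']*z,z])-t)
def wz(u,v,h):
    d=R.T@np.array([(u-f['cx'])/f['fx'],(v-f['cy'])/f['fy'],1]);c=-R.T@t
    return c+d*(h-c[2])/d[2]
g=cv2.cvtColor(f['pixels'],cv2.COLOR_BGR2GRAY)
def blob(u0,u1,v0,v1,th=50):
    n,l,s,c=cv2.connectedComponentsWithStats((g[v0:v1,u0:u1]<th).astype('uint8'))
    return [(s[i,4],c[i][0]+u0,c[i][1]+v0) for i in range(1,n) if s[i,4]>15]
for th in (35,45,55):
  print(th,blob(372,412,200,255,th),blob(268,312,175,228,th))
for h,b in ((0.086,blob(372,412,200,255,45)),(0.086,blob(268,312,175,228,45))):
    for a,u,v in b: print(a,u,v,w(u,v),wz(u,v,h))
print('box corners');
for u,v in ((360,191),(415,188),(421,258),(364,264)): print(w(u,v))
print('vial',w(336,310),'fx',f['fx'],'cam',-R.T@t)
cv2.imwrite('pics/crop.png',cv2.resize(f['pixels'][150:330,240:440],None,fx=4,fy=4,interpolation=cv2.INTER_CUBIC)[:600,:800])
f=pickle.load(open('scene0.pkl','rb'));R,t=np.array(f['R']),np.array(f['t']).ravel()
print('scene cam',-R.T@t)
cv2.imwrite('pics/crop2.png',cv2.resize(f['pixels'][170:290,140:330],None,fx=4,fy=4,interpolation=cv2.INTER_CUBIC))
E
```

```text
35 [] []
45 [] []
55 [] []
box corners
[ 0.72392487 -0.07344265 -0.00105083]
[ 0.71454646 -0.20691548  0.11350824]
[ 0.54016865 -0.27121208 -0.00382057]
[ 0.49975131 -0.10294711  0.00279295]
vial [ 0.35772832 -0.02333346  0.08588739] fx 381.7194302576816 cam [0.34909702 0.10817586 1.13234171]
scene cam [1.75701243 0.32900125 0.99140314]
```

View pics/crop.png

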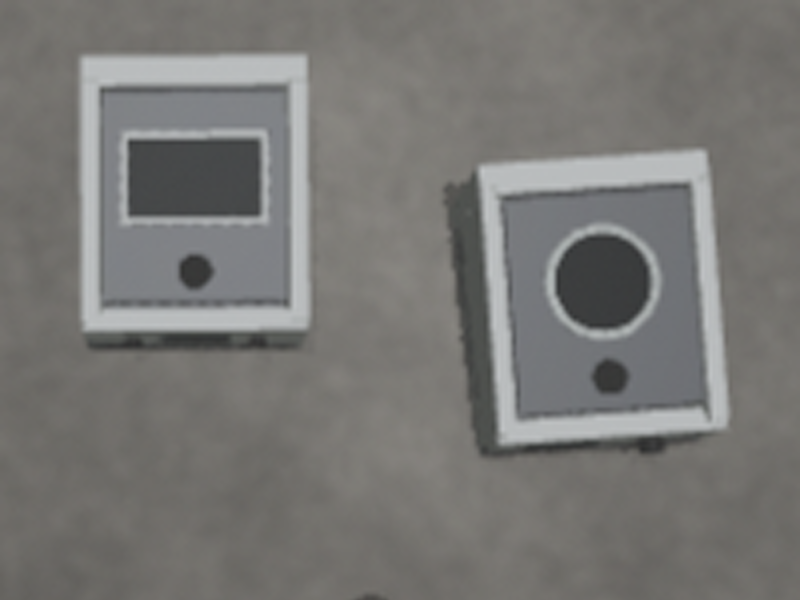

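The crop shows the centrifuge pad at (610,376), with the window centre at (603,281).

```bash
python3 - <<'E'
import cv2,numpy as np,pickle
f=pickle.load(open('top0.pkl','rb'))
R,t=np.array(f['R']),np.array(f['t']).ravel()
def w(u,v):
    z=f['range_z'][int(round(v)),int(round(u))]
    return R.T@(np.array([(u-f['cx'])/f['fx']*z,(v-f['cy'])/f['fy']*z,z])-t)
def wz(u,v,h):
    d=R.T@np.array([(u-f['cx'])/f['fx'],(v-f['cy'])/f['fy'],1]);c=-R.T@t
    return c+d*(h-c[2])/d[2]
g=cv2.cvtColor(f['pixels'],cv2.COLOR_BGR2GRAY)
print(g[236:252,384:402])
for th in (70,80,90):
  n,l,s,c=cv2.connectedComponentsWithStats((g[200:251,372:410]<th).astype('uint8'))
  for i in range(1,n):
    if s[i,4]>15:
      u,v=c[i]+[372,200]
      print(th,s[i,4],u,v,w(u,v),wz(u,v,.086),wz(u,v,.105))
# door plane fit
P=np.array([w(u,v) for v in range(202,250) for u in range(372,408)]);P=P[(P[:,2]>.07)]
A=np.c_[P[:,:2],np.ones(len(P))];k,*_=np.linalg.lstsq(A,P[:,2],rcond=None);n=np.r_[-k[:2],1];n/=np.linalg.norm(n);print('n',n,np.degrees(np.arccos(n[2])),np.std(A@k-P[:,2]))
E
```

```text
[[117 118 117 117 117 117 117 116 116 116 117 116 114 115 115 115 114 114]
 [117 118 118 118 116 117 117 117 117 116 116 115 115 115 114 115 115 114]
 [118 117 117 117 116 116 116 116 116 116 115 115 115 115 115 114 115 115]
 [117 117 117 116 116 117 110  97 100 104 111 115 114 115 114 114 115 114]
 [118 117 117 116 113 103  84  63  64  75  89 104 115 115 115 115 115 114]
 [117 117 117 117 105  73  55  55  56  56  58  76 103 114 114 114 114 114]
 [117 117 118 114  94  57  55  56  55  57  57  58  81 110 115 115 114 114]
 [117 117 116 107  78  56  57  56  57  57  56  56  71 100 114 114 115 114]
 [117 117 116 105  70  56  57  55  55  56  57  56  69  99 115 114 114 114]
 [117 116 117 111  86  57  57  56  56  57  57  56  78 108 114 114 114 114]
 [117 117 116 116 102  63  56  57  55  56  56  60  88 115 115 114 114 114]
 [117 116 116 117 110  87  61  57  56  56  61  80 105 114 114 114 114 114]
 [116 116 116 117 115 109  92  91  90  90  93 104 114 114 114 114 114 114]
 [117 116 116 115 115 115 115 114 114 115 115 114 114 114 114 114 114 113]
 [117 116 116 115 115 115 115 114 114 115 115 114 
[... 412 characters left out ...]
390.1658878504673 219.98364485981307 [ 0.61722038 -0.14688167  0.10096753] [ 0.62111144 -0.15058313  0.086     ] [ 0.61617207 -0.14588445  0.105     ]
80 55 392.07272727272726 243.65454545454546 [ 0.55484895 -0.16034134  0.08481523] [ 0.55461625 -0.16003764  0.086     ] [ 0.55088432 -0.15516729  0.105     ]
90 431 390.12064965197214 219.95127610208817 [ 0.61729061 -0.1467462   0.10098913] [ 0.62118839 -0.1504511   0.086     ] [ 0.61624762 -0.14575482  0.105     ]
90 62 392.1290322580645 243.67741935483872 [ 0.55480794 -0.16050399  0.08480008] [ 0.55457231 -0.16019623  0.086     ] [ 0.55084119 -0.15532299  0.105     ]
n [ 0.24179814 -0.66706488  0.70466879] 45.1972073470932 0.0554809906456618
```

move_arm:
  commands:
    - [0.82,0.97,0,0.007,-0.032,-0.012]
    - [0.82,0.97,0,0.007,-0.033,-0.011]
    - [0.82,0.97,0,0,0,0]
    - [0.82,0.97,0,0,0,0]
    - [0.82,0.97,0,0,0,0]
    - [0.82,0.97,0,0,0,0]
    - [0.82,0.97,0,0,0,0]
    - [0.82,0.97,0,0,0,0]
  hand: 0

```text
clock: 1.1
tcp_pos: [0.3394, -0.4001, 0.2376]
tcp_rot: [[0.958, 0.201, 0.207], [0.196, -0.98, 0.044], [0.211, -0.001, -0.977]]
contact_force: [-0.7, 0.6, 0.0]
opening: 0.0001
```

move_arm:
  commands:
    - [0.85,1,0,0,0,0]
    - [0.85,1,0,0,0,0]
    - [0.85,1,0,0,0,0]
    - [0.85,1,0,0,0,0]
    - [0.85,1,0,0,0,0]
    - [0.85,1,0,0,0,0]
    - [0.85,1,0,0,0,0]
    - [0.85,1,0,0,0,0]

```text
clock: 2.1
tcp_pos: [0.5124, -0.1923, 0.2354]
tcp_rot: [[0.959, 0.2, 0.203], [0.194, -0.98, 0.046], [0.208, -0.005, -0.978]]
contact_force: [-0.1, -0.5, 0.3]
opening: -0.0002
```

```bash
python3 - <<'E'
from rig import *
o=get_obs();print(o['clock'],o['tcp_pos'],o['contact_force'])
E
```

```text
2.1 [ 0.5124463  -0.19227073  0.23542312] [-0.08195678 -0.52885669  0.33871087]
```

move_arm:
  commands:
    - [0.25,0.24,-0.75,0,0,0]
    - [0.25,0.24,-0.75,0,0,0]
    - [0.25,0.24,-0.75,0,0,0]
    - [0.25,0.24,-0.75,0,0,0]
    - [0.25,0.24,-0.7,0,0,0]
    - [0,0,0,0,0,0]

```text
clock: 2.85
tcp_pos: [0.5451, -0.1574, 0.139]
tcp_rot: [[0.958, 0.206, 0.2], [0.2, -0.979, 0.049], [0.206, -0.007, -0.978]]
contact_force: [-0.2, 0.2, -1.3]
opening: -0.0001
```

```bash
python3 - <<'E'
from rig import *
import cv2,numpy as np
o=get_obs();print(o['clock'],o['tcp_pos'],o['contact_force'])
a=grab_frame('wrist');b=grab_frame('top');s=grab_frame('scene')
im=np.hstack([cv2.resize(a['pixels'],(400,300)),cv2.resize(b['pixels'][170:290,310:470],(400,300))])
im2=np.hstack([cv2.resize(s['pixels'][150:270,120:280],(400,300)),np.zeros((300,400,3),np.uint8)])
# project pad and tip in each
o=get_obs()
pad=np.array([.5545,-.160,.086]);tip=o['tcp_pos']+o['tcp_rot'][:,2]*.011
for n,f in (('wrist',a),('top',b),('scene',s)):
  for P in (pad,tip):
    c=np.array(f['R'])@P+np.array(f['t']).ravel();print(n,f['fx']*c[0]/c[2]+f['cx'],f['fy']*c[1]/c[2]+f['cy'])
cv2.imwrite('pics/c1.png',np.vstack([im,im2]));cv2.imwrite('pics/w1.png',a['pixels'])
v=pad-tip;n=np.array([-.203,-.044,.978]);print(v,v@n,v-(v@n)*n)
E
```

```text
2.85 [ 0.54513473 -0.15742834  0.13899671] [-0.23823977  0.24376723 -1.28859536]
wrist 288.4897135681411 242.24036352518658
wrist 283.42256857177466 274.74009768034944
top 392.05654431589903 243.6940809995258
top 395.6859832880845 243.3340723873731
scene 185.49825957193025 192.55321381675316
scene 185.54333857560493 178.76328428971135
[ 0.00646597 -0.00182199 -0.04413936] -0.04440072095188485 [-0.00254738 -0.00377562 -0.00071546]
```

View pics/c1.png

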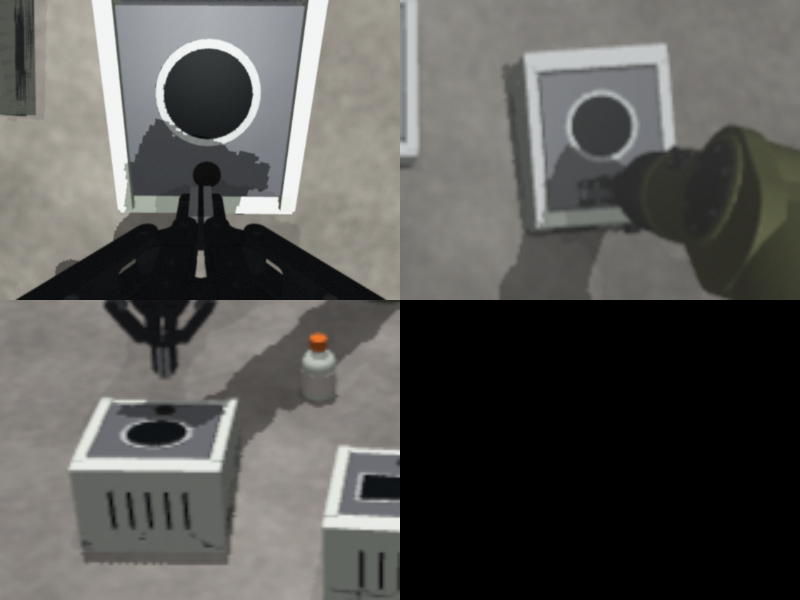

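The wrist view shows the pad at (206,174) in the composite. The projection gave (206,173), so the measured position is confirmed. The tips are about 44 mm above the pad, so I'll descend with a small lateral correction.

move_arm:
  commands:
    - [0.06,-0.05,-0.47,0,0,0]
    - [0.06,-0.05,-0.47,0,0,0]
    - [0.06,-0.03,-0.43,0,0,0]
    - [0,0,0,0,0,0]

```text
clock: 3.5
tcp_pos: [0.5504, -0.1636, 0.1053]
tcp_rot: [[0.958, 0.202, 0.205], [0.197, -0.979, 0.046], [0.21, -0.003, -0.978]]
contact_force: [0.7, 0.3, -0.0]
opening: -0.0004
```

move_arm:
  commands:
    - [0.07,0.1,-0.16,0,0,0]
    - [0.02,0.02,-0.1,0,0,0]
    - [0,0,0,0,0,0]

```text
clock: 3.88
tcp_pos: [0.5531, -0.1603, 0.0986]
tcp_rot: [[0.958, 0.202, 0.205], [0.197, -0.979, 0.046], [0.21, -0.003, -0.978]]
contact_force: [-0.6, -1.0, 0.7]
opening: -0.0
```

move_arm:
  commands:
    - [0,0,-0.08,0,0,0]
    - [0,0,-0.08,0,0,0]

```text
clock: 4.12
tcp_pos: [0.5537, -0.1603, 0.0956]
tcp_rot: [[0.957, 0.203, 0.207], [0.198, -0.979, 0.045], [0.212, -0.002, -0.977]]
contact_force: [-3.0, 0.1, 5.8]
opening: -0.0004
```

move_arm:
  commands:
    - [0,0,-0.12,0,0,0]
    - [0,0,-0.12,0,0,0]

```text
clock: 4.38
tcp_pos: [0.5548, -0.1601, 0.0909]
tcp_rot: [[0.956, 0.203, 0.21], [0.198, -0.979, 0.045], [0.215, -0.001, -0.977]]
contact_force: [-1.7, 1.0, 5.3]
opening: 0.0003
```

move_arm:
  commands:
    - [0,0,-0.08,0,0,0]
    - [0,0,-0.04,0,0,0]

```text
clock: 4.62
tcp_pos: [0.5554, -0.1599, 0.0887]
tcp_rot: [[0.956, 0.203, 0.212], [0.198, -0.979, 0.044], [0.216, -0.0, -0.976]]
contact_force: [-1.1, 1.0, 4.7]
opening: 0.0002
```

The pad is about 8 mm down and the force is falling, so the catch has let go. I'll retreat up and toward the robot.

move_arm:
  commands:
    - [0,0,1,0,0,0]
    - [-0.6,-0.1,1,0,0,0]
    - [-1,-0.2,1,0,0,0]
    - [-1,-0.2,1,0,0,0]
    - [-1,-0.2,1,0,0,0]
    - [-1,-0.2,1,0,0,0]
    - [-0.5,-0.2,1,0,0,0]
    - [0,0,1,0,0,0]

```text
clock: 5.62
tcp_pos: [0.4209, -0.1876, 0.29]
tcp_rot: [[0.958, 0.203, 0.204], [0.197, -0.979, 0.047], [0.21, -0.004, -0.978]]
contact_force: [0.5, -0.3, -0.4]
opening: 0.0
```

move_arm:
  commands:
    - [0,0,0.5,0,0,0]
    - [0,0,0,0,0,0]
    - [0,0,0,0,0,0]
    - [0,0,0,0,0,0]
    - [0,0,0,0,0,0]
    - [0,0,0,0,0,0]
    - [0,0,0,0,0,0]
    - [0,0,0,0,0,0]

```text
clock: 6.62
tcp_pos: [0.4204, -0.1872, 0.3006]
tcp_rot: [[0.958, 0.203, 0.202], [0.197, -0.979, 0.048], [0.207, -0.006, -0.978]]
contact_force: [-0.3, 0.3, -0.2]
opening: 0.0
```

move_arm:
  commands:
    - [0,0,0,0,0,0]
    - [0,0,0,0,0,0]
    - [0,0,0,0,0,0]
    - [0,0,0,0,0,0]
    - [0,0,0,0,0,0]
    - [0,0,0,0,0,0]

```text
clock: 7.38
tcp_pos: [0.4205, -0.1872, 0.3008]
tcp_rot: [[0.958, 0.203, 0.202], [0.197, -0.979, 0.048], [0.208, -0.006, -0.978]]
contact_force: [-0.1, 0.2, -0.5]
opening: 0.0
```

```bash
python3 - <<'E'
from rig import *
import cv2,numpy as np
o=get_obs();print(o['clock'],o['tcp_pos'],o['contact_force'],abs(o['qd']).max())
b=grab_frame('top');s=grab_frame('scene')
cv2.imwrite('pics/c2.png',np.hstack([cv2.resize(b['pixels'][140:300,120:440],(400,200)),cv2.resize(s['pixels'][120:280,120:440],(400,200))]))
E
```

```text
7.375 [ 0.42046021 -0.18722803  0.30080456] [-0.08261781  0.1622571  -0.50398794] 0.0019518531571257386
```

View pics/c2.png

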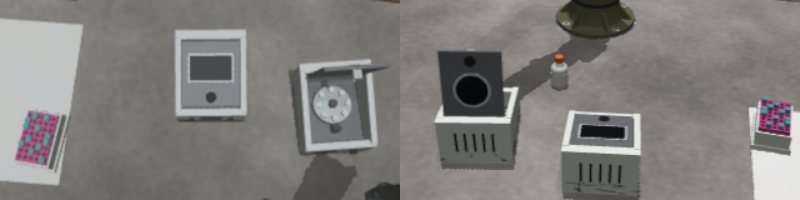

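In the pictures the centrifuge door stands about upright, with the rotor visible. The heater is shut and the cooler has not moved. I'll wait a moment, then check the door angle in depth.

move_arm:
  commands:
    - [0,0,0,0,0,0]
    - [0,0,0,0,0,0]
    - [0,0,0,0,0,0]
    - [0,0,0,0,0,0]
    - [0,0,0,0,0,0]
    - [0,0,0,0,0,0]
    - [0,0,0,0,0,0]
    - [0,0,0,0,0,0]

```text
clock: 8.48
tcp_pos: [0.4205, -0.1872, 0.3008]
tcp_rot: [[0.958, 0.203, 0.202], [0.197, -0.979, 0.048], [0.208, -0.006, -0.978]]
contact_force: [-0.3, 0.5, 0.2]
opening: -0.0
```

```bash
python3 - <<'E'
from rig import *
import cv2,numpy as np
f=grab_frame('scene');R,t=np.array(f['R']),np.array(f['t']).ravel()
v,u=np.mgrid[0:420,0:560];z=f['range_z']
P=(np.stack([(u-f['cx'])/f['fx']*z,(v-f['cy'])/f['fy']*z,z],-1)-t)@R
p=P[164:206,160:196].reshape(-1,3)
c=np.median(p,0);p=p[np.abs(p-c).max(1)<.12]
for _ in range(3):
  m=p.mean(0);n=np.linalg.svd(p-m,full_matrices=False)[2][2];r=np.abs((p-m)@n);p=p[r<max(.004,2*np.median(r))]
n*=np.sign(n[0]);print(len(p),m,n,'tilt back from vertical deg',np.degrees(np.arcsin(-n[2])),r.max())
d=np.array([.977,.211,0]);a=np.degrees(np.arctan2(-n[2],n@d));print('door angle rad ~',np.radians(90+a-12))
cv2.imwrite('pics/c3.png',cv2.resize(f['pixels'][140:240,130:250],(600,500)))
E
```

```text
1263 [ 0.66439436 -0.1349765   0.19134505] [0.9620198  0.19590581 0.19010213] tilt back from vertical deg -10.9587443839059 0.0039778084642875826
door angle rad ~ 1.169988915533528
```

View pics/c3.png

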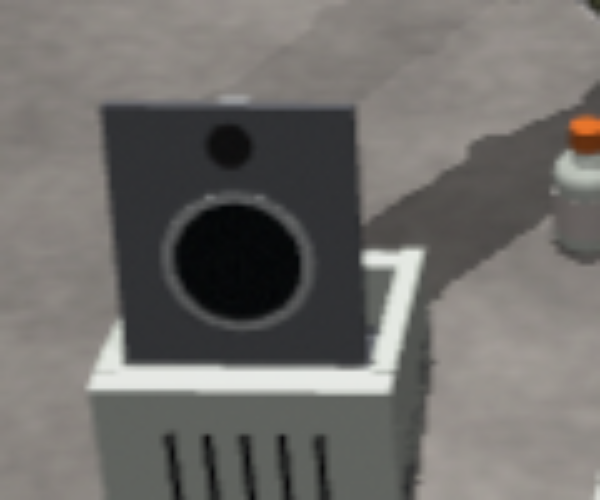

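The fit gives the door plane at 79° elevation. The shut door slopes down 12° toward the front, so the opening is 79 + 12 = 91°, or about 1.59 rad. My script subtracted the 12° instead of adding it. The door is fully open, so I'll hand in.

```bash
python3 - <<'E'
from rig import *
print(hand_in())
E
```

```text
the job is handed in; nothing more can be done
None
```

The centrifuge door is open and the job is handed in, at about 8.5 s of the 29 s allowed. I pressed the pad about 8 mm with the closed fingertips (aim was 7 mm), at roughly 5 to 6 N. Then I pulled up and back toward the robot, and the door swung open by itself.

**Last checks:**
- **Centrifuge door:** a plane fit to the depth image puts it about 1.59 rad open. The script printed 1.17 because it took the door's 12° slope with the wrong sign. I worked the angle out again by hand, and the pictures show the door standing upright.
- **Heater and cooler:** in the pictures the heater door is shut and the cooler looks unmoved. I did not measure either one numerically.
- **Robot:** clear of everything, with contact force within about 0.6 N, which is the sensor noise.

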